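# Prop the compressor hood open

## Robot

A 6-joint arm with a two-finger parallel gripper is mounted at the origin on a cart in front of the work surface, level with it; the furniture and walls round the work are solid. World frame = base frame: x ahead of the robot, y to its left, z up, the work surface at z = 0. Lengths are in m, angles in rad, forces in N, time in s.
With the tool pointing down it reaches from about 0.425 to 0.95 m from the base axis. Payload 3.5 kg.
Tool frame: the origin (TCP) lies on the centre line of the jaws, within the pads' length; the fingertips stand 14 mm ahead of it and the grasp point (between the pads) lies 5 mm behind it (ctrl.finger_overhang is the distance from the TCP to the fingertips, in m); z points along the fingers, y is the line along which they close (so a half turn about z gives the same grasp; the last joint's range is limited). The gripper opens to 85 mm and grips with 20 to 120 N. Pads are 22 mm wide; open, the fingers measure 114 mm over their backs; the gripper's body (76 mm by 85 mm) begins 54 mm behind the grasp point. The pads swing forward as they close: fully open they stand 13 mm farther back than shut.
Start: joints at [-1.433, 0.286, 1.577, -0, 1.279, -0.15], TCP at [0.192, -0.647, 0.245] pointing down, gripper open.
Joint ranges: [-2.77, 2.77], [-0.9, 2.22], [0.21, 2.48], [-1.53, 4.67], [0.24, 2.81], [-2.84, 2.84]. Speed limits (rad/s): [2.79, 2.79, 3.14, 3.14, 3.14, 3.14].

## Interface

Orientations are given as a unit quaternion [x, y, z, w].
In Python, from plant import ctrl gives the robot as it stands.
- The arm moves only by the tool send_rows, never from a script. Its argument "moves" is text: rows parted by semicolons, each of 7 numbers parted by spaces: the turn, a rotation vector about the tool's x, y, z in units of 360 degrees (1.0 is 360 degrees), then the shift along the tool's x, y, z in units of 20 cm (1.0 is 20 cm), then the gripper's target within -1 to 1 (fully open at 1, half-way at 0, shut at -1). A call has 1 to 12 rows; each row is the pose to reach, as a shift and turn from the pose commanded when the call began, along the tool's axes at that moment, turning the shorter way round; what a row does not reach only later rows make up. A row lasts 1/8 s, in which the tool goes at most 62.5 mm and 10.7 degrees, less where a joint would pass 70% of its speed; a pose out of reach is approached as far as the arm can. A call with a number of a shift or a turn outside -1 to 1 is refused whole. A call with a gripper value outside its range is refused whole. The fingers move at their own pace and stop on an object; "newtons" is the grip in N (left out, the last holds). Time passes only in rows, so rows that repeat a pose let the fingers close. It gives the time, the measured TCP pose, the force, the opening and the grip force at its end, in the units of the state.
- ctrl.get_state(): the state, without advancing time (a new reading comes with each control period).
- ctrl.read_camera(name): name is "side" or "top"; returns a dict with "image" (400x640x3 uint8, red, green, blue), "fovy" (degrees; the focal length in pixels is half the picture's height over the tangent of half this angle, whatever the lens; pixels are square), "cx", "cy" (the principal point, pixels), "distortion" ([k1, k2, p1, p2, k3] as OpenCV has them; the pictures are not rectified), "extrinsics" (4x4, takes a point from camera to world coordinates). Camera axes: x right, y up, looking along -z (the intrinsics and any distortion apply to the point x, -y, -z); pixel columns grow to the right and rows downward; lengths in m; the calibration is good to about 2 mm. A picture is of the moment at which its call begins. There is no depth.
- ctrl.sign_off(): hands the job in; it is judged then, once.
The state is a dict: "time": time; "qpos": joint angles; "dq": joint speeds; "joint_efforts": joint torques, N m; "eef_pos": TCP position; "tcp_rot": TCP orientation; "contact_force": force on the tool from outside, world axes, zero at the start; "wrist_torque": the same for the moment, N m; "opening": opening from 0.0 (shut) to 1.0 (fully open); "finger_force": force on a finger pad.
Only numpy, scipy, OpenCV 4.12 (cv2) and the standard library are available. Lean on these libraries where they do the work, as an engineer would, in place of code of your own. Each camera call takes 0.05 s, during which the arm holds its last target. There are 200 camera calls.

## Task

Get the small bench compressor ready for servicing: lift its blue hood by the bar handle until it leans back against its stop, swing the prop rod on its left side up, then draw the hood gently forward and down until the rod's bent tip sits fully home in the notch bracket on the hood's side and the rod carries the hood. Don't let the hood drop, and leave the things lying around the compressor where they are.

Things in the scene. Friction and masses are not known exactly. Their poses are not given: they have to be found in the camera images.
- compressor: Small bench air compressor: grey base 236 x 240 x 34 mm on rubber feet, blue hood shut over it (motor, pump, receiver inside), 160 mm high in all. Origin: underside of the base, middle. x points to its back, y to its left side, z up. Heavy, never moves; stands at another place and yaw (up to 13 degrees) each time.
- hood (a joint): Angle of the blue hood, rad: 0 shut, grows as its front rises; hinged at the back along y. Stop at 1.22 (70 degrees). Mass about 0.9 kg, nearly free hinge, no spring: below its balance point at 0.98 it falls shut by its weight, beyond that it leans back and stays at the stop on its own. With the rod's tip fully home in the notch it rests at 0.785 (45 degrees).
- hood_hinge (a point): Point on the hood's hinge axis (along the compressor's y), at the middle of its width; in the compressor frame at (110, 0, 45) mm.
- hood_handle (a point): Middle of the hood's bar handle: dark round bar 12 mm thick, straight for 96 mm along the compressor's y, 48 mm off the hood's front face (42 mm clear behind it). With the hood shut it lies 253 mm in front of the hinge axis and 28 mm above it; turns with the hood. The bar can roll between fingers that keep their own angle while the hood turns.
- notch (a point): Seat in the notch bracket on the hood's left side: where the rod tip's centre lies when fully home. Steel upside-down channel, standing 34 mm out from the hood's side wall; slot 13 mm wide, straight for 11 mm below the seat, then a flared mouth 43 mm wide. Hood shut: 165 mm in front of the hinge axis, 45 mm above it, mouth down (7 degrees to the front); turns with the hood.
- rod (a joint): Angle of the prop rod, rad: 0 lying level along the compressor's left side, pointing to its back; grows as it swings up about its pivot at the front (up to 1.6). Stiff pivot (0.2 N m): it stays where left. Starts between 0 and 0.3. Fully home in the notch it stands at 0.838 (48 degrees), leaning to the back; left within 0.07 of that, the flared mouth leads it in as the hood is drawn down.
- rod_pivot (a point): Rod's pivot axis (along the compressor's y) where it meets the rod; in the compressor frame at (-95, 172, 60) mm, 205 mm in front of the hood's hinge axis and 15 mm above it.
- rod_sleeve (a point): Middle of the red grip sleeve on the rod, 90 mm from the pivot along the rod. Sleeve 16 mm thick and 80 mm long; the rod runs 52 mm outside the base's side wall, with nothing below it but the bench.
- rod_tip (a point): On the axis of the rod's bent tip, at the part that goes into the notch. The rod is 10 mm round steel; 179.6 mm from the pivot it is bent square towards the hood, the bent end being 35 mm long (this point lies 26 mm inward of the rod, 146 mm left of the compressor's middle).
- oil_can: Bystander: yellow and brown 5 litre oil can, 125 x 180 x 298 mm, standing to the left. Origin: underside, middle.
- grease_gun: Bystander: red and black grease gun barrel, 200 mm long, 49 mm thick, lying left of the compressor's front. Origin: underside, middle.
- tape: Bystander: yellow roll of tape, 102 mm across, 24 mm high, lying to the right. Origin: underside, middle.
- spanner: Bystander: steel combination spanner, 199 mm long, lying at the right front. Origin: underside, middle.

How it is judged:
By the outcome, as a careful person would: the job done as asked, in the order asked, and still so for the second after the job is handed in, with the robot touching nothing.
It also fails if it takes over 72 s, if anything falls off the work surface, if the arm or the gripper's body presses on something with over 40 N, if the wrist force passes 120 N, or if a joint passes its speed limit or range.

## Working session

There is one attempt and no reset: what is moved stays moved. The work goes in short steps, Python scripts to look and compute and a tool call to move; the robot and the scene stay as the last step left them, time stands still between calls to the robot, and variables do not carry over. Pictures are saved under pics/ and viewed, at most 10 in all, crops included, and the job is handed in when it is done.

Besides the shell and the picture viewer there is one more tool, called as name(argument=value, ...) on one line, values as JSON. send_rows: Moves the arm, as the interface text tells. Its arguments: {"type":"object","properties":{"moves":{"type":"string"},"newtons":{"type":"number"}},"required":["moves"]}

```bash
mkdir -p pics; ls
python3 - <<'E'
from plant import ctrl
import cv2
for n in ("side","top"):
    c=ctrl.read_camera(n); cv2.imwrite(f"pics/{n}0.png",c["image"][:,:,::-1])
    print(n,c["fovy"],c["cx"],c["cy"],c["distortion"]);print(c["extrinsics"].round(4) if hasattr(c["extrinsics"],'round') else c["extrinsics"])
print(ctrl.get_state())
E
```

```text
pics
side 54.688095641999524 324.40527899886837 198.82999188907897 [0.01355002 0.         0.         0.         0.        ]
[[ 1.     -0.0045 -0.0029  0.5012]
 [ 0.0027  0.8899 -0.4561 -0.6877]
 [ 0.0046  0.4561  0.8899  1.3595]
 [ 0.      0.      0.      1.    ]]
top 56.03214865048078 322.89573825599825 204.1782493682489 [-0.03235583  0.          0.          0.          0.        ]
[[ 2.360e-02  9.915e-01 -1.276e-01  3.395e-01]
 [-9.997e-01  2.390e-02  1.500e-03 -2.770e-02]
 [ 4.500e-03  1.275e-01  9.918e-01  1.507e+00]
 [ 0.000e+00  0.000e+00  0.000e+00  1.000e+00]]
{'time': 0.1, 'qpos': array([-1.43298807e+00,  2.87137626e-01,  1.57800755e+00,  1.65523291e-05,
        1.27856845e+00, -1.49994168e-01]), 'dq': array([-6.45032420e-04, -1.64713747e-03, -4.39900581e-03,  4.78512611e-05,
       -8.85007207e-04,  3.06865238e-04]), 'joint_efforts': array([ 7.91918719e-04, -4.07296336e+01, -2.93700600e+01, -1.63934678e-04,
        3.40648119e-03, -1.10344075e-05]), 'eef_pos': array([ 0.19155577, -0.64667964,  0.24405755]), 'tcp_rot': array([ 9.89663861e-01,  1.43402638e-01,  1.43840766e-05, -1.06041991e-03]), 'contact_force': array([ 0.32268459, -0.04319944, -0.03790398]), 'wrist_torque': array([-0.02152439,  0.0171517 , -0.01259541]), 'finger_force': 0.0, 'opening': 1.0003611141222677}
```

View pics/side0.png

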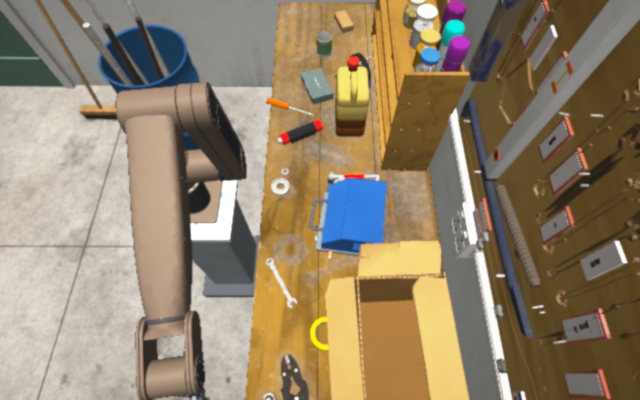

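View pics/top0.png

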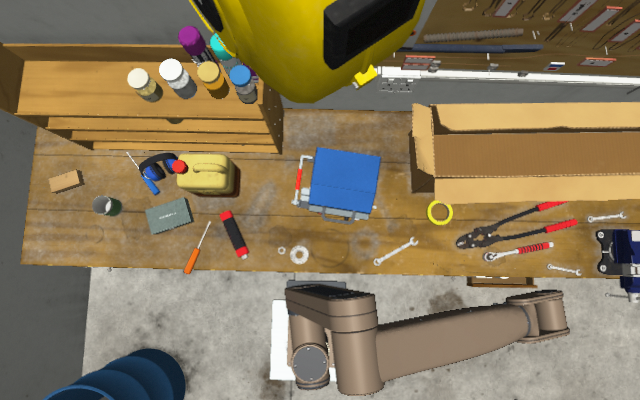

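The side view shows the blue hood at about (355,213), its handle at (316,215) and the red sleeve at (352,177). The top view has the hood at (345,182), the handle at (333,213) and the sleeve at (299,178). Next I'll enlarge both views.

```bash
cat > h.py <<'E'
import numpy as np, cv2
from plant import ctrl
def cam(n):
    c=ctrl.read_camera(n); h=c["image"].shape[0]
    f=h/2/np.tan(np.radians(c["fovy"])/2)
    c["K"]=np.array([[f,0,c["cx"]],[0,f,c["cy"]],[0,0,1]]); c["D"]=np.array(c["distortion"],float); c["E"]=np.array(c["extrinsics"]); return c
def ray(c,uv):
    p=cv2.undistortPoints(np.array(uv,float).reshape(-1,1,2),c["K"],c["D"]).reshape(-1,2)
    d=np.c_[p[:,0],-p[:,1],-np.ones(len(p))]@c["E"][:3,:3].T
    return c["E"][:3,3],d/np.linalg.norm(d,axis=1,keepdims=True)
def plane(c,uv,z):
    o,d=ray(c,uv); return o+d*((z-o[2])/d[:,2])[:,None]
def tri(c1,u1,c2,u2):
    o1,d1=ray(c1,u1);o2,d2=ray(c2,u2);out=[]
    for a,b in zip(d1,d2):
        s=np.linalg.lstsq(np.c_[a,-b],o2-o1,rcond=None)[0]; p,q=o1+a*s[0],o2+b*s[1]
        out.append(np.r_[(p+q)/2,np.linalg.norm(p-q)])
    return np.array(out)
def proj(c,P):
    P=(np.atleast_2d(P)-c["E"][:3,3])@c["E"][:3,:3]
    return cv2.projectPoints(P*[1,-1,-1],np.zeros(3),np.zeros(3),c["K"],c["D"])[0].reshape(-1,2)
def red(c,box):
    x0,y0,x1,y1=box; hsv=cv2.cvtColor(c["image"],cv2.COLOR_RGB2HSV)
    m=(((hsv[...,0]<8)|(hsv[...,0]>172))&(hsv[...,1]>150)&(hsv[...,2]>90)).astype(np.uint8); k=np.zeros_like(m);k[y0:y1,x0:x1]=1; return m*k
def blue(c,box):
    x0,y0,x1,y1=box; hsv=cv2.cvtColor(c["image"],cv2.COLOR_RGB2HSV)
    m=((abs(hsv[...,0].astype(int)-108)<12)&(hsv[...,1]>130)&(hsv[...,2]>60)).astype(np.uint8); k=np.zeros_like(m);k[y0:y1,x0:x1]=1; return m*k
E
python3 - <<'E'
from h import *
s,t=cam("side"),cam("top")
a=cv2.resize(s["image"][160:270,295:405],None,fx=5,fy=5,interpolation=cv2.INTER_CUBIC)
b=cv2.resize(t["image"][135:235,280:395],None,fx=5,fy=5,interpolation=cv2.INTER_CUBIC)
cv2.imwrite("pics/sc.png",a[:,:,::-1]);cv2.imwrite("pics/tc.png",b[:,:,::-1])
for c,bx in((s,(310,165,390,200)),(t,(285,145,312,215))):
    m=red(c,bx);pts=np.argwhere(m)[:,::-1];r=cv2.minAreaRect(pts.astype(np.float32));print("red",m.sum(),r,cv2.boxPoints(r).round(1).tolist())
for c,bx in((s,(305,165,400,260)),(t,(295,140,390,225))):
    m=blue(c,bx);cn=max(cv2.findContours(m,0,1)[0],key=cv2.contourArea);print("blue",m.sum(),cv2.approxPolyDP(cn,3,True)[:,0].tolist())
E
```

```text
red 66 ((353.5, 175.5), (3.0, 19.0), 90.0) [[344.0, 174.0], [363.0, 174.0], [363.0, 177.0], [344.0, 177.0]]
red 88 ((298.3099670410156, 178.8300018310547), (4.242640972137451, 20.223257064819336), 8.13010311126709) [[294.79998779296875, 188.5], [297.6000061035156, 168.5], [301.79998779296875, 169.10000610351562], [299.0, 189.10000610351562]]
blue 3877 [[385, 182], [346, 179], [331, 183], [323, 247], [357, 251], [361, 242], [381, 241]]
blue 3684 [[317, 147], [309, 203], [369, 212], [379, 157]]
```

View pics/sc.png

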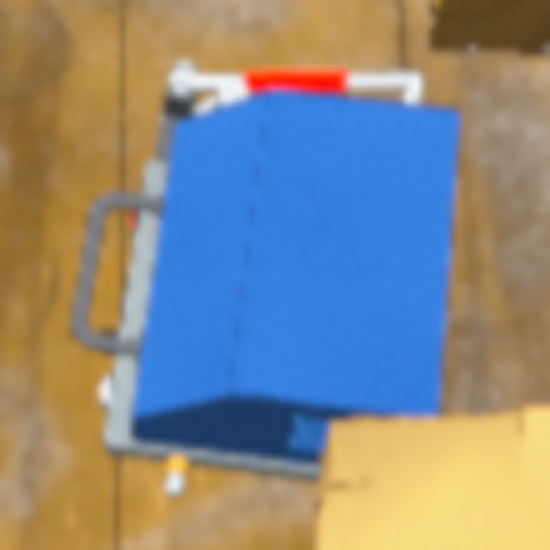

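View pics/tc.png

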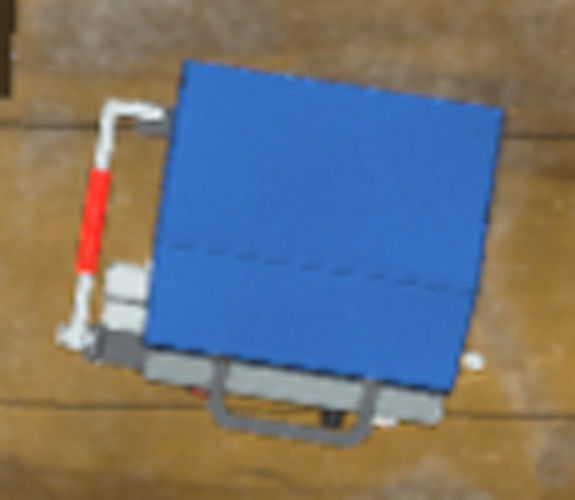

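The crops show the bar handle in the side view around crop (88,268), which is pixel (312.6,213.6). In the top view it is at crop (287,430), which is pixel (337.4,221). The rod lies almost level along the left side, with its pivot at top crop (75,335).

Run:
```python
from h import *
s,t=cam("side"),cam("top")
o=-0.4
cs=lambda p:(295+p[0]/5+o,160+p[1]/5+o); ct=lambda p:(280+p[0]/5+o,135+p[1]/5+o)
names=["handle mid","handle L","handle R","sleeve","pivot","tipcorner","roofBL"]
S=[(86,268),(98,203),(78,337),(296,81),(183,79),(413,78),(459,112)]
T=[(288,430),(216,412),(362,438),(93,221),(72,334),(110,108),(187,62)]
P=tri(s,[cs(p) for p in S],t,[ct(p) for p in T])
for n,p in zip(names,P): print(n,p.round(4))
q=plane(t,[(316.7,146.7),(379.7,156.5)],.16);print("roof back edge z.16",q.round(4)); d=q[0]-q[1];print(np.linalg.norm(d),"yaw",np.degrees(np.arctan2(-d[0],d[1])))
q=plane(t,[ct((215,415)),ct((360,437))],.073);d=q[0]-q[1];print(q.round(4),"yaw",np.degrees(np.arctan2(-d[0],d[1])))
d=P[5]-P[4];print("rod len",np.linalg.norm(d[:3]),"yaw",np.degrees(np.arctan2(d[1],d[0])),"elev",np.degrees(np.arcsin(d[2]/np.linalg.norm(d[:3]))))
```

```text
handle mid [ 0.4606 -0.0865  0.071   0.0029]
handle L [ 0.4709 -0.0316  0.0697  0.0077]
handle R [ 0.4558 -0.143   0.0745  0.0025]
sleeve [0.6185 0.0676 0.081  0.0016]
pivot [0.5328 0.0824 0.0582 0.0024]
tipcorner [0.7032 0.056  0.105  0.0009]
roofBL [ 0.726  -0.0029  0.1571  0.0009]
roof back edge z.16 [[ 0.7258 -0.0019  0.16  ]
 [ 0.6946 -0.2346  0.16  ]]
0.23478195868257834 yaw -7.638771098503894
[[ 0.4721 -0.03    0.073 ]
 [ 0.4578 -0.1413  0.073 ]] yaw -7.2902916028665645
rod len 0.1787134960964287 yaw -8.803748994101738 elev 15.182541977075319
```

```bash
cat >> h.py <<'E'
from scipy.spatial.transform import Rotation as Ro
YAW=np.radians(-7.8); O=np.array([.602,-.104,0]); Rc=Ro.from_euler('z',YAW)
HR=np.hypot(.253,.028); HA=np.arctan2(.028,.253)
def W(p): return O+Rc.apply(p)
def C(p): return Rc.inv().apply(np.array(p)-O)
def handle(th): return np.array([.110-HR*np.cos(th+HA),0,.045+HR*np.sin(th+HA)])
def row(g_c,Rt_c):
    """grasp point target in comp frame, tool rotation in comp frame -> row (7-1 numbers)"""
    st=ctrl.get_state(); R0=Ro.from_quat(st["tcp_rot"]); Rt=Rc*Rt_c
    tcp=W(g_c)+Rt.apply([0,0,.005])
    return np.r_[(R0.inv()*Rt).as_rotvec()/(2*np.pi), R0.inv().apply(tcp-st["eef_pos"])/.2].round(4)
RH=Ro.from_matrix(np.array([[0,1,0],[1,0,0],[0,0,-1.]]).T)  # tool x=ey, y=ex, z down
def RR(a): # rod grip: tool x along rod, z perpendicular down; a=rod angle
    x=np.array([np.cos(a),0,np.sin(a)]);z=np.array([np.sin(a),0,-np.cos(a)]);return Ro.from_matrix(np.c_[x,np.cross(z,x),z])
def rep():
    st=ctrl.get_state(); print("t",round(st["time"],2),"grasp comp",C(st["eef_pos"]-Ro.from_quat(st["tcp_rot"]).apply([0,0,.005])).round(4),"F",st["contact_force"].round(1),"open",round(st["opening"],3),"ff",st["finger_force"],"q",st["qpos"].round(2))
E
python3 - <<'E'
from h import *
rep();print(row(handle(0)+[0,0,.12],RH))
E
```

```text
t 0.3 grasp comp [-0.3329 -0.5937  0.2498] F [-0.7  0.4 -0.8] open 1.0 ff 0.0 q [-1.43  0.29  1.58 -0.    1.28 -0.15]
[-1.0000e-04 -1.0000e-04 -1.8250e-01  2.0866e+00 -2.3149e+00  2.8630e-01]
```

send_rows(moves="0 0 -0.09 0.5 -0.5 0 0.1;0 0 -0.09 1 -1 0 0.1;0 0 -0.09 1 -1 0 0.1;0 0 -0.09 1 -1 0 0.1;0 0 -0.09 1 -1 0 0.1;0 0 -0.09 1 -1 0 0.1", newtons=40)

```text
time: 1.05
eef_pos: [0.3275, -0.3969, 0.2455]
tcp_rot: [0.91, 0.415, 0.0, 0.0]
contact_force: [0.1, -0.6, 0.4]
opening: 0.553
finger_force: 0.0
```

Run:
```python
from h import *
rep();print(row(handle(0)+[0,0,.12],RH))
```

```text
t 1.05 grasp comp [-0.2322 -0.3274  0.2505] F [ 0.1 -0.6  0.4] open 0.553 ff 0.0 q [-1.08 -0.07  1.97 -0.    1.25 -0.36]
[ 1.0000e-04  0.0000e+00 -9.2000e-02  1.6149e+00 -5.2100e-01  2.8710e-01]
```

send_rows(moves="0 0 -0.02 0.3 -0.1 0 0.1;0 0 -0.04 0.6 -0.2 0 0.1;0 0 -0.06 0.8 -0.3 0 0.1;0 0 -0.092 1 -0.4 0.05 0.1;0 0 -0.092 1 -0.4 0.1 0.1;0 0 -0.092 1 -0.4 0.1 0.1")

```text
time: 1.8
eef_pos: [0.3974, -0.1962, 0.2245]
tcp_rot: [0.755, 0.655, -0.0, -0.001]
contact_force: [0.6, -0.3, 0.6]
opening: 0.549
finger_force: 0.0
```

Run:
```python
from h import *
rep();print(row(handle(0)+[0,0,.1],RH))
```

```text
t 1.8 grasp comp [-0.1902 -0.1191  0.2295] F [ 0.6 -0.3  0.6] open 0.549 ff 0.0 q [-0.69 -0.23  2.14 -0.    1.23 -0.55]
[-3.000e-04 -0.000e+00 -8.000e-04  5.968e-01  2.334e-01  2.824e-01]
```

send_rows(moves="0 0 0 0.3 0.12 0 0.1;0 0 0 0.6 0.235 0.1 0.1;0 0 0 0.6 0.235 0.28 0.1;0 0 0 0.6 0.235 0.28 0.1;0 0 0 0.6 0.235 0.28 0.1")

```text
time: 2.42
eef_pos: [0.4617, -0.0849, 0.1706]
tcp_rot: [0.756, 0.655, 0.0, 0.001]
contact_force: [-0.0, 0.1, 0.6]
opening: 0.548
finger_force: 0.0
```

Run:
```python
from h import *
rep();print(row(handle(0),RH))
s,t=cam("side"),cam("top")
a=cv2.resize(s["image"][150:270,265:385],None,fx=4,fy=4,interpolation=cv2.INTER_CUBIC)
b=cv2.resize(t["image"][150:270,280:400],None,fx=4,fy=4,interpolation=cv2.INTER_CUBIC)
cv2.imwrite("pics/pre.png",np.hstack([a,b])[:,:800,::-1] if 0 else cv2.resize(np.hstack([a,b]),(800,400))[:,:,::-1])
```

```text
t 2.42 grasp comp [-1.416e-01 -1.000e-04  1.756e-01] F [-0.   0.1  0.6] open 0.548 ff 0.0 q [-0.4  -0.1   2.14 -0.    1.1  -0.26]
[ 2.000e-04  1.000e-04 -9.000e-04  7.000e-04 -7.600e-03  5.127e-01]
```

View pics/pre.png

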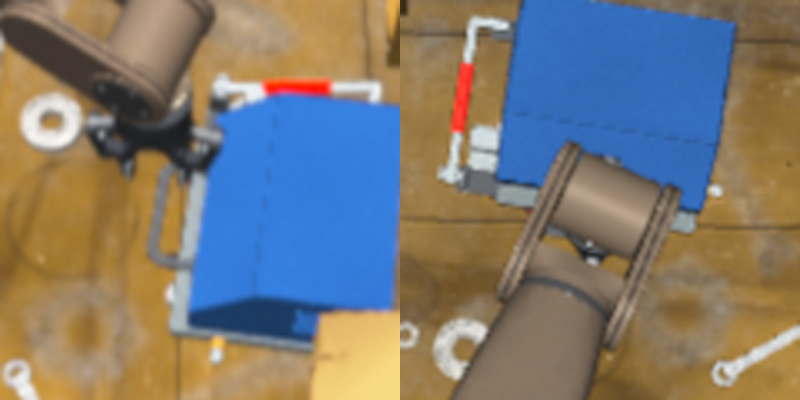

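The view shows the gripper above the bar handle with a finger on either side (side crop (150,130)), and nothing in the way. Next I'll descend and grip.

send_rows(moves="0 0 0 0 -0.01 0.2 0.1;0 0 0 0 -0.01 0.4 0.1;0 0 0 0 -0.01 0.51 0.1;0 0 0 0 -0.01 0.51 0.1;0 0 0 0 -0.01 0.51 -1;0 0 0 0 -0.01 0.51 -1;0 0 0 0 -0.01 0.51 -1;0 0 0 0 -0.01 0.51 -1;0 0 0 0 -0.01 0.51 -1", newtons=40)

```text
time: 3.65
eef_pos: [0.462, -0.0839, 0.0695]
tcp_rot: [0.755, 0.656, 0.002, 0.004]
contact_force: [4.8, -1.3, -1.7]
opening: 0.126
finger_force: 39.1
```

Run:
```python
from h import *
rep()
for d in (6,12,20,28,36,44,52,60,66,70):print(d,row(handle(np.radians(d)),RH)[3:])
```

```text
t 3.65 grasp comp [-0.1415  0.001   0.0745] F [ 4.8 -1.3 -1.7] open 0.126 ff 39.09279406070709 q [-0.4   0.06  2.2   0.    0.88 -0.26]
6 [-0.005   0.0147 -0.1239]
12 [-0.0051  0.051  -0.2521]
20 [-0.0051  0.1198 -0.4158]
28 [-0.0051  0.2107 -0.5683]
36 [-0.005   0.3219 -0.7067]
44 [-0.0048  0.4513 -0.8283]
52 [-0.0045  0.5964 -0.9307]
60 [-0.0041  0.7543 -1.0119]
66 [-0.0038  0.8793 -1.0579]
70 [-0.0035  0.9651 -1.0812]
```

Run:
```python
from h import *
for d in range(5,75,5):
    v=(handle(np.radians(d))-handle(0))/.2; print(d,"y %.3f z %.3f"%(v[0],-v[2]))
```

```text
5 y 0.017 z -0.110
10 y 0.044 z -0.218
15 y 0.079 z -0.323
20 y 0.124 z -0.424
25 y 0.178 z -0.521
30 y 0.239 z -0.614
35 y 0.309 z -0.700
40 y 0.386 z -0.780
45 y 0.470 z -0.853
50 y 0.559 z -0.919
55 y 0.654 z -0.977
60 y 0.754 z -1.026
65 y 0.857 z -1.066
70 y 0.964 z -1.097
```

send_rows(moves="0 0 0 0 0.017 -0.11 -1;0 0 0 0 0.044 -0.218 -1;0 0 0 0 0.079 -0.323 -1;0 0 0 0 0.124 -0.424 -1;0 0 0 0 0.178 -0.521 -1;0 0 0 0 0.239 -0.614 -1;0 0 0 0 0.309 -0.70 -1;0 0 0 0 0.386 -0.78 -1;0 0 0 0 0.47 -0.853 -1;0 0 0 0 0.47 -0.853 -1")

```text
time: 4.9
eef_pos: [0.552, -0.0958, 0.2413]
tcp_rot: [0.754, 0.656, -0.001, -0.001]
contact_force: [-7.2, 1.3, 5.4]
opening: 0.119
finger_force: 40.2
```

Run:
```python
from h import *
rep()
a=handle(np.radians(45))
for d in range(45,75,5):
    v=(handle(np.radians(d))-a)/.2; print(d,"y %.3f z %.3f"%(v[0],-v[2]),a.round(3))
```

```text
t 4.9 grasp comp [-0.0507  0.0013  0.2463] F [-7.2  1.3  5.4] open 0.119 ff 40.23457109928131 q [-0.35  0.04  1.86 -0.    1.24 -0.21]
45 y 0.000 z -0.000 [-0.049  0.     0.244]
50 y 0.090 z -0.066 [-0.049  0.     0.244]
55 y 0.185 z -0.123 [-0.049  0.     0.244]
60 y 0.284 z -0.172 [-0.049  0.     0.244]
65 y 0.388 z -0.212 [-0.049  0.     0.244]
70 y 0.494 z -0.243 [-0.049  0.     0.244]
```

send_rows(moves="0 0 0 0 0.045 -0.033 -1;0 0 0 0 0.09 -0.066 -1;0 0 0 0 0.137 -0.095 -1;0 0 0 0 0.185 -0.123 -1;0 0 0 0 0.234 -0.148 -1;0 0 0 0 0.284 -0.172 -1;0 0 0 0 0.336 -0.193 -1;0 0 0 0 0.388 -0.212 -1;0 0 0 0 0.44 -0.228 -1;0 0 0 0 0.484 -0.24 -1;0 0 0 0 0.494 -0.243 -1;0 0 0 0 0.494 -0.243 -1")

```text
time: 6.4
eef_pos: [0.6502, -0.109, 0.2903]
tcp_rot: [0.754, 0.656, 0.001, 0.001]
contact_force: [-1.9, 1.7, 7.0]
opening: 0.119
finger_force: 41.9
```

Run:
```python
from h import *
rep();print(handle(1.22))
```

```text
t 6.4 grasp comp [0.0484 0.0016 0.2953] F [-1.9  1.7  7. ] open 0.119 ff 41.866375207901 q [-0.32  0.22  1.57  0.    1.35 -0.18]
[0.04935241 0.         0.29221422]
```

send_rows(moves="0 0 0 0 0 0 -0.4;0 0 0 0 0 0 0;0 0 0 0 0 0 0.1;0 0 0 0 0 0 0.1;0 0 0 0 0 -0.15 0.1;0 0 0 0 0 -0.3 0.1;0 0 0 0 0 -0.5 0.1;0 0 0 0 0 -0.5 0.1")

```text
time: 7.4
eef_pos: [0.6512, -0.11, 0.3917]
tcp_rot: [0.755, 0.656, 0.002, 0.004]
contact_force: [-0.2, -0.3, 0.2]
opening: 0.55
finger_force: 0.0
```

Run:
```python
from h import *
rep()
s,t=cam("side"),cam("top")
for c,bx in((s,(310,155,390,200)),(t,(285,145,312,215))):
    m=red(c,bx);n,l,stt,ce=cv2.connectedComponentsWithStats(m);i=1+np.argmax(stt[1:,4]);print(stt[i],ce[i]);c["ce"]=ce[i]
p=tri(s,[s["ce"]],t,[t["ce"]])[0];pc=C(p[:3]);print("sleeve",p.round(4),pc.round(4),"ang",np.arctan2(pc[2]-.06,pc[0]+.095))
a=cv2.resize(s["image"][130:270,265:425],(480,420),interpolation=cv2.INTER_CUBIC)
b=cv2.resize(t["image"][130:270,270:376],(318,420),interpolation=cv2.INTER_CUBIC)
cv2.imwrite("pics/open.png",np.hstack([a,b])[:,:,::-1])
```

```text
t 7.4 grasp comp [0.0495 0.0007 0.3967] F [-0.2 -0.3  0.2] open 0.55 ff 0.0 q [-0.32  0.18  1.44 -0.    1.51 -0.18]
[344 174  20   4  70] [354.07142857 175.71428571]
[295 169   7  21  88] [298.30681818 178.71590909]
sleeve [0.619  0.0672 0.0821 0.0008] [-0.0064  0.1719  0.0821] ang 0.24402807646112687
```

View pics/open.png

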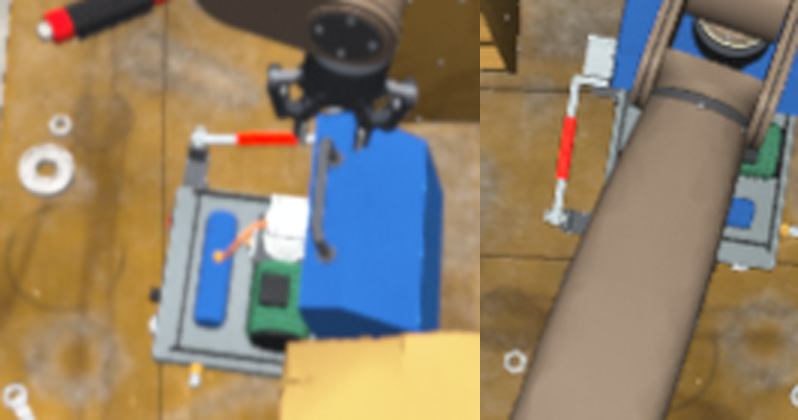

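The hood leans on its stop and stayed there after release. The sleeve is at side crop (267,140), with nothing around it.

Run:
```python
from h import *
print(row([-.04,.172,.33],RR(0)))
```

```text
[ 0.     -0.      0.2495  0.8538 -0.4445  0.3065]
```

send_rows(moves="0 0 0.03 0.25 -0.15 0 0.1;0 0 0.06 0.5 -0.3 0 0;0 0 0.09 0.75 -0.44 0 -0.2;0 0 0.12 0.85 -0.44 0.1 -0.2;0 0 0.15 0.85 -0.44 0.2 -0.2;0 0 0.18 0.85 -0.44 0.3 -0.2;0 0 0.21 0.85 -0.44 0.3 -0.2;0 0 0.23 0.85 -0.44 0.3 -0.2;0 0 0.25 0.85 -0.44 0.3 -0.2;0 0 0.25 0.85 -0.44 0.3 -0.2")

```text
time: 8.75
eef_pos: [0.5857, 0.071, 0.3242]
tcp_rot: [0.998, -0.069, -0.002, 0.0]
contact_force: [0.1, 0.5, -0.6]
opening: 0.4
finger_force: 0.0
```

Run:
```python
from h import *
rep()
a=.25;piv=np.array([-.095,.172,.06]);u=np.array([np.cos(a),0,np.sin(a)]);n=np.array([-np.sin(a),0,np.cos(a)])
for h in(.1,0): print(row(piv+.09*u+n*h,RR(a)))
```

```text
t 8.75 grasp comp [-0.0399  0.1712  0.3292] F [ 0.1  0.5 -0.6] open 0.4 ff 0.0 q [-0.05  0.05  1.7   0.    1.39  1.66]
[ 1.00e-04  4.04e-02 -3.00e-04  4.58e-02 -4.50e-03  7.49e-01]
[ 1.000e-04  4.040e-02 -3.000e-04  1.713e-01 -4.900e-03  1.233e+00]
```

send_rows(moves="0 0.02 0 0.02 0 0.25 -0.2;0 0.04 0 0.045 0 0.5 -0.2;0 0.04 0 0.045 0 0.75 -0.2;0 0.04 0 0.045 0 0.75 -0.2;0 0.04 0 0.045 0 0.75 -0.2")

```text
time: 9.38
eef_pos: [0.5966, 0.0696, 0.1783]
tcp_rot: [0.99, -0.069, 0.126, 0.009]
contact_force: [0.1, 0.6, 0.9]
opening: 0.397
finger_force: 0.0
```

Run:
```python
from h import *
rep()
a=.25;piv=np.array([-.095,.172,.06]);u=np.array([np.cos(a),0,np.sin(a)]);n=np.array([-np.sin(a),0,np.cos(a)])
for h in(.1,0): print(row(piv+.09*u+n*h,RR(a)))
```

```text
t 9.38 grasp comp [-0.0301  0.1713  0.1832] F [0.1 0.6 0.9] open 0.397 ff 0.0 q [-0.04  0.07  1.96 -0.03  0.85  1.68]
[ 0.0001 -0.0006 -0.0004 -0.0167 -0.0034  0.0163]
[ 1.000e-04 -6.000e-04 -4.000e-04 -1.860e-02 -3.700e-03  5.163e-01]
```

send_rows(moves="0 0 0 -0.018 -0.004 0.2 -0.2;0 0 0 -0.018 -0.004 0.4 -0.2;0 0 0 -0.018 -0.004 0.515 -0.2;0 0 0 -0.018 -0.004 0.515 -0.2;0 0 0 -0.018 -0.004 0.515 -1;0 0 0 -0.018 -0.004 0.515 -1;0 0 0 -0.018 -0.004 0.515 -1;0 0 0 -0.018 -0.004 0.515 -1", newtons=35)

```text
time: 10.38
eef_pos: [0.6197, 0.0671, 0.0782]
tcp_rot: [0.989, -0.069, 0.128, 0.009]
contact_force: [5.2, -2.0, 3.6]
opening: 0.173
finger_force: 34.3
```

Run:
```python
from h import *
rep()
st=ctrl.get_state();g=C(st["eef_pos"]-Ro.from_quat(st["tcp_rot"]).apply([0,0,.005]))
piv=np.array([-.095,.172,.06]);print(np.arctan2(g[2]-.06,g[0]+.095),np.hypot(g[2]-.06,g[0]+.095))
r=np.hypot(g[2]-.06,g[0]+.095)
for f in np.linspace(0,1,9):
    a=.25+f*.588;print(round(a,3),row([-.095+r*np.cos(a),g[1],.06+r*np.sin(a)],RR(.25+.3*f)).tolist())
```

```text
t 10.38 grasp comp [-0.007   0.1719  0.0831] F [ 5.2 -2.   3.6] open 0.173 ff 34.27017152309418 q [-0.05  0.26  1.96 -0.04  0.66  1.69]
0.2561684608091767 0.09097946308940429
0.25 [0.0001, -0.0012, -0.0005, -0.0002, -0.0, 0.0028]
0.324 [0.0001, 0.0048, -0.0005, -0.0002, 0.0, -0.0306]
0.397 [0.0001, 0.0107, -0.0005, -0.0027, 0.0, -0.0639]
0.47 [0.0001, 0.0167, -0.0005, -0.0077, 0.0001, -0.0969]
0.544 [0.0001, 0.0227, -0.0005, -0.015, 0.0001, -0.1294]
0.617 [0.0001, 0.0286, -0.0005, -0.0247, 0.0002, -0.1613]
0.691 [0.0002, 0.0346, -0.0005, -0.0367, 0.0002, -0.1923]
0.764 [0.0002, 0.0406, -0.0005, -0.0509, 0.0003, -0.2223]
0.838 [0.0002, 0.0465, -0.0005, -0.0673, 0.0004, -0.2512]
```

send_rows(moves="0 0.005 0 0 0 -0.031 -1;0 0.011 0 -0.003 0 -0.064 -1;0 0.017 0 -0.008 0 -0.097 -1;0 0.023 0 -0.015 0 -0.13 -1;0 0.029 0 -0.025 0 -0.161 -1;0 0.035 0 -0.037 0 -0.192 -1;0 0.041 0 -0.051 0 -0.222 -1;0 0.046 0 -0.067 0 -0.251 -1;0 0.046 0 -0.067 0 -0.251 -1;0 0.046 0 -0.067 0 -0.251 -1")

```text
time: 11.62
eef_pos: [0.5922, 0.0708, 0.1212]
tcp_rot: [0.961, -0.067, 0.266, 0.019]
contact_force: [2.2, -3.4, -0.3]
opening: 0.17
finger_force: 34.6
```

Run:
```python
from h import *
rep()
st=ctrl.get_state();g=C(st["eef_pos"]-Ro.from_quat(st["tcp_rot"]).apply([0,0,.005]))
print(np.arctan2(g[2]-.06,g[0]+.095),np.hypot(g[2]-.06,g[0]+.095))
```

```text
t 11.62 grasp comp [-0.036   0.1718  0.1255] F [ 2.2 -3.4 -0.3] open 0.17 ff 34.64199185371399 q [-0.03  0.05  2.16 -0.15  0.39  1.8 ]
0.8375052893229855 0.0881572207348223
```

send_rows(moves="0 0 0 0 0 0 -0.4;0 0 0 0 0 0 -0.2;0 0 0 0 0 0 -0.2;0 0 0 0 0 -0.2 -0.2;0 0 0 0 0 -0.5 -0.2;0 0 0 0 0 -0.8 -0.2;0 0 0 0 0 -0.9 -0.2;0 0 0 0 0 -0.9 -0.2")

```text
time: 12.62
eef_pos: [0.5008, 0.0842, 0.2779]
tcp_rot: [0.961, -0.067, 0.268, 0.018]
contact_force: [-0.4, 0.4, 0.3]
opening: 0.4
finger_force: 0.0
```

Run:
```python
from h import *
rep()
s,t=cam("side"),cam("top")
for c,bx in((s,(310,130,390,200)),(t,(280,135,320,225))):
    m=red(c,bx);n,l,stt,ce=cv2.connectedComponentsWithStats(m);i=1+np.argmax(stt[1:,4]);print(stt[i],ce[i]);c["ce"]=ce[i]
p=tri(s,[s["ce"]],t,[t["ce"]])[0];pc=C(p[:3]);print("sleeve",p.round(4),pc.round(4),"ang",np.arctan2(pc[2]-.06,pc[0]+.095),np.hypot(pc[2]-.06,pc[0]+.095))
a=cv2.resize(s["image"][120:260,265:425],(480,420),interpolation=cv2.INTER_CUBIC)
b=cv2.resize(t["image"][130:270,270:376],(318,420),interpolation=cv2.INTER_CUBIC)
cv2.imwrite("pics/rod.png",np.hstack([a,b])[:,:,::-1])
```

```text
t 12.62 grasp comp [-0.1284  0.1727  0.2821] F [-0.4  0.4  0.3] open 0.4 ff 0.0 q [ 0.   -0.39  2.22 -0.1   0.76  1.76]
[340 165  17  10  67] [347.46268657 169.25373134]
[294 175   6  18  73] [296.39726027 183.4109589 ]
sleeve [0.5921 0.0708 0.1235 0.0023] [-0.0335  0.1718  0.1235] ang 0.8011862914094923 0.08837259412672208
```

View pics/rod.png

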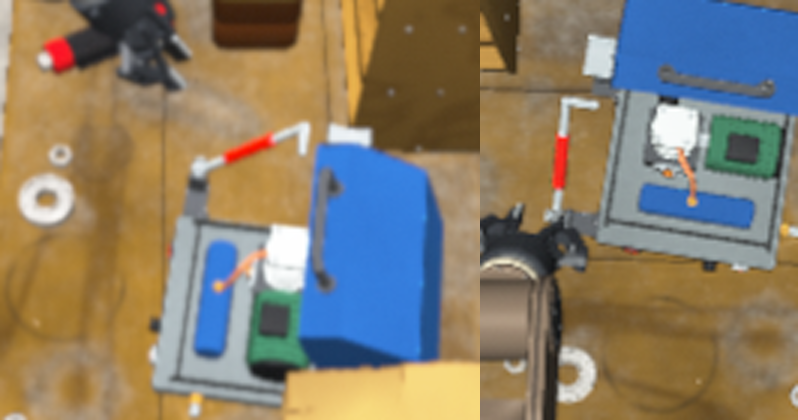

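The rod stands up and the hood is still at its stop. The bend is at side crop (304,128) and top crop (566,103), and the pivot at (200,168) and (553,216). Next I'll check the rod angle from these points.

Run:
```python
from h import *
s,t=cam("side"),cam("top")
S=[(200,168),(304,128),(248,149)];T=[(553,216),(566,103),(560,161)]
P=tri(s,[(265+x/3-.3,120+y/3-.3) for x,y in S],t,[(270+(x-480)/3-.3,130+y/3-.3) for x,y in T])
c=np.array([C(p[:3]) for p in P]);print(P[:,3],c.round(4));d=c[1]-c[0];print(np.linalg.norm(d),np.arctan2(d[2],d[0]))
print("tip vs expected", (c[1]-[.0252,.172,.1935]).round(4))
rep();print(row(handle(1.22)+[0,0,.13],RH),row([-.1,.1,.4],RH))
```

```text
[0.00091259 0.00095749 0.00289789] [[-0.0939  0.1755  0.0552]
 [ 0.0284  0.1715  0.1847]
 [-0.0335  0.172   0.1226]]
0.1782086911105128 0.8137145297185413
tip vs expected [ 0.0032 -0.0005 -0.0088]
t 12.82 grasp comp [-0.129   0.1722  0.2775] F [-0.2  0.3 -0.3] open 0.398 ff 0.0 q [-0.   -0.38  2.23 -0.1   0.76  1.76]
[ 0.0671 -0.0668 -0.244   1.1259  0.8581 -0.1676] [ 0.0671 -0.0668 -0.244   0.4259  0.3608 -0.455 ]
```

send_rows(moves="0.006 -0.006 -0.022 0.1 0.05 -0.15 0;0.012 -0.012 -0.045 0.2 0.1 -0.3 0.1;0.02 -0.02 -0.07 0.3 0.2 -0.45 0.1;0.026 -0.026 -0.095 0.43 0.36 -0.455 0.1;0.033 -0.033 -0.12 0.43 0.36 -0.455 0.1;0.04 -0.04 -0.145 0.43 0.36 -0.455 0.1;0.047 -0.047 -0.17 0.43 0.36 -0.455 0.1;0.053 -0.053 -0.195 0.43 0.36 -0.455 0.1;0.06 -0.06 -0.22 0.43 0.36 -0.455 0.1;0.067 -0.067 -0.244 0.43 0.36 -0.455 0.1;0.067 -0.067 -0.244 0.43 0.36 -0.455 0.1")

```text
time: 14.2
eef_pos: [0.5179, 0.0089, 0.3955]
tcp_rot: [0.754, 0.657, -0.0, 0.0]
contact_force: [-0.1, -1.0, 0.2]
opening: 0.552
finger_force: 0.0
```

Run:
```python
from h import *
rep();print(row(handle(1.22)+[0,0.001,.1],RH))
```

```text
t 14.2 grasp comp [-0.0987  0.1004  0.4005] F [-0.1 -1.   0.2] open 0.552 ff 0.0 q [-0.18 -0.14  1.76 -0.    1.52 -0.04]
[-0.000e+00  1.000e-04 -2.000e-04 -4.963e-01  7.407e-01  4.150e-02]
```

send_rows(moves="0 0 0 -0.17 0.25 0 0.1;0 0 0 -0.34 0.5 0 0.1;0 0 0 -0.495 0.738 0.04 0.1;0 0 0 -0.495 0.738 0.04 0.1;0 0 0 -0.495 0.738 0.04 0.1;0 0 0 -0.495 0.738 0.2 0.1;0 0 0 -0.495 0.738 0.4 0.1;0 0 0 -0.495 0.738 0.53 0.1;0 0 0 -0.495 0.738 0.53 0.1")

```text
time: 15.32
eef_pos: [0.6486, -0.108, 0.2907]
tcp_rot: [0.753, 0.658, -0.0, -0.0]
contact_force: [-0.2, -0.1, 0.6]
opening: 0.554
finger_force: 0.0
```

send_rows(moves="0 0 0 0 0 0 -1;0 0 0 0 0 0 -1;0 0 0 0 0 0 -1;0 0 0 0 0 0 -1;0 0 0 0 0 0 -1", newtons=40)

```text
time: 15.95
eef_pos: [0.6513, -0.1095, 0.2955]
tcp_rot: [0.753, 0.657, 0.002, 0.003]
contact_force: [-0.4, 1.0, 6.0]
opening: 0.121
finger_force: 39.3
```

Run:
```python
from h import *
rep()
a=handle(np.radians(70))
for d in np.arange(70,42,-2.5):
    v=(handle(np.radians(d))-a)/.2; print(d,"y %.3f z %.3f"%(v[0],-v[2]))
```

```text
t 15.95 grasp comp [0.0495 0.0013 0.3005] F [-0.4  1.   6. ] open 0.121 ff 39.26033556461334 q [-0.32  0.22  1.57  0.    1.35 -0.18]
70.0 y 0.000 z -0.000
67.5 y -0.054 z 0.014
65.0 y -0.107 z 0.031
62.5 y -0.159 z 0.050
60.0 y -0.210 z 0.071
57.5 y -0.261 z 0.094
55.0 y -0.310 z 0.120
52.5 y -0.358 z 0.148
50.0 y -0.405 z 0.178
47.5 y -0.450 z 0.209
45.0 y -0.494 z 0.243
42.5 y -0.537 z 0.279
```

send_rows(moves="0 0 0 0 -0.054 0.014 -1;0 0 0 0 -0.107 0.031 -1;0 0 0 0 -0.159 0.05 -1;0 0 0 0 -0.21 0.071 -1;0 0 0 0 -0.261 0.094 -1;0 0 0 0 -0.31 0.12 -1;0 0 0 0 -0.358 0.148 -1;0 0 0 0 -0.358 0.148 -1")

```text
time: 16.95
eef_pos: [0.578, -0.0996, 0.262]
tcp_rot: [0.754, 0.657, -0.0, 0.0]
contact_force: [-3.6, 0.4, 4.6]
opening: 0.121
finger_force: 41.8
```

Run:
```python
from h import *
rep()
s,t=cam("side"),cam("top")
print(handle(np.radians(52.5)))
a=cv2.resize(s["image"][120:260,265:425],(480,420),interpolation=cv2.INTER_CUBIC)
b=cv2.resize(t["image"][130:270,270:376],(318,420),interpolation=cv2.INTER_CUBIC)
cv2.imwrite("pics/low.png",np.hstack([a,b])[:,:,::-1])
```

```text
t 16.95 grasp comp [-0.0244  0.0011  0.267 ] F [-3.6  0.4  4.6] open 0.121 ff 41.780877113342285 q [-0.34  0.08  1.78 -0.    1.28 -0.21]
[-0.02180275  0.          0.26276372]
```

View pics/low.png

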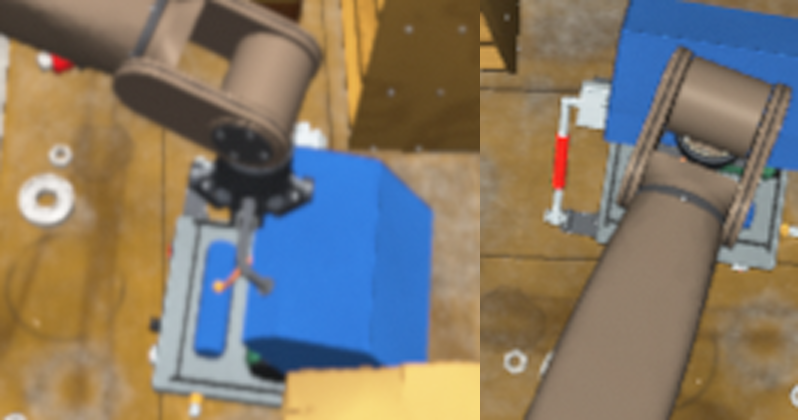

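The bracket (top crop (595,103)) now lies over the rod's bent tip. I'll keep lowering slowly.

send_rows(moves="0 0 0 0 -0.023 0.015 -1;0 0 0 0 -0.047 0.03 -1;0 0 0 0 -0.07 0.045 -1;0 0 0 0 -0.092 0.061 -1;0 0 0 0 -0.105 0.071 -1;0 0 0 0 -0.118 0.081 -1;0 0 0 0 -0.118 0.081 -1")

```text
time: 17.92
eef_pos: [0.5555, -0.0966, 0.2453]
tcp_rot: [0.754, 0.657, 0.0, 0.001]
contact_force: [-1.6, 0.0, 0.7]
opening: 0.124
finger_force: 42.0
```

Run:
```python
from h import *
rep()
print(handle(np.radians(46)),handle(.785))
```

```text
t 17.93 grasp comp [-0.047   0.001   0.2503] F [-1.6  0.   0.7] open 0.124 ff 41.990148425102234 q [-0.35  0.04  1.85 -0.    1.24 -0.22]
[-0.04560705  0.          0.2464434 ] [-0.04917813  0.          0.24363364]
```

send_rows(moves="0 0 0 0 -0.009 0.007 -1;0 0 0 0 -0.018 0.014 -1;0 0 0 0 -0.018 0.014 -1;0 0 0 0 -0.018 0.014 -1")

```text
time: 18.42
eef_pos: [0.555, -0.0966, 0.245]
tcp_rot: [0.754, 0.657, 0.003, 0.005]
contact_force: [6.4, -1.7, 2.3]
opening: 0.122
finger_force: 42.1
```

send_rows(moves="0 0 0 0 -0.009 0.007 -1;0 0 0 0 -0.018 0.014 -1;0 0 0 0 -0.018 0.014 -1;0 0 0 0 -0.018 0.014 -1")

```text
time: 18.92
eef_pos: [0.5546, -0.0966, 0.2448]
tcp_rot: [0.754, 0.657, 0.007, 0.009]
contact_force: [12.4, -1.2, 4.6]
opening: 0.123
finger_force: 42.4
```

Run:
```python
from h import *
rep()
```

```text
t 18.93 grasp comp [-0.048   0.0009  0.2498] F [12.4 -1.2  4.6] open 0.123 ff 42.36950755119324 q [-0.35  0.03  1.87  0.    1.22 -0.22]
```

The hood stopped 25° below its stop, at 45°, and the force there is rising. That means the rod is seated. I'll ease the load and open the fingers a little at a time.

send_rows(moves="0 0 0 0 0.01 -0.008 -1;0 0 0 0 0.022 -0.017 -1;0 0 0 0 0.022 -0.017 -1;0 0 0 0 0.022 -0.017 -0.66;0 0 0 0 0.022 -0.017 -0.66;0 0 0 0 0.022 -0.017 -0.66;0 0 0 0 0.022 -0.017 -0.66", newtons=20)

```text
time: 19.8
eef_pos: [0.5537, -0.0963, 0.2442]
tcp_rot: [0.754, 0.657, 0.001, 0.002]
contact_force: [4.8, -1.4, 2.7]
opening: 0.167
finger_force: 2.5
```

Run:
```python
from h import *
rep()
s,t=cam("side"),cam("top")
a=cv2.resize(s["image"][120:260,265:425],(480,420),interpolation=cv2.INTER_CUBIC)
b=cv2.resize(t["image"][130:270,270:376],(318,420),interpolation=cv2.INTER_CUBIC)
cv2.imwrite("pics/rel.png",np.hstack([a,b])[:,:,::-1])
```

```text
t 19.8 grasp comp [-0.0489  0.0011  0.2492] F [ 4.8 -1.4  2.7] open 0.167 ff 2.510584071278572 q [-0.35  0.04  1.86  0.    1.24 -0.22]
```

View pics/rel.png

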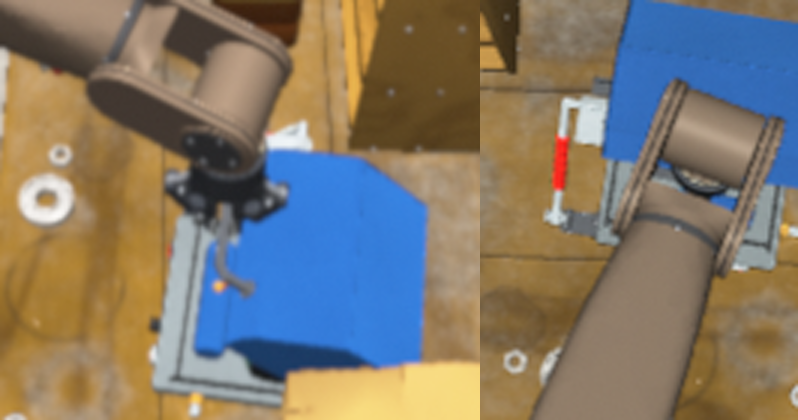

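The bar rests only against the rear finger, which pulls it forward, so the rod is carrying the hood. I'll release fully and withdraw upward.

send_rows(moves="0 0 0 0 0.02 0 -0.4;0 0 0 0 0.02 0 -0.1;0 0 0 0 0.02 0 0.1;0 0 0 0 0.02 0 0.1;0 0 0 0 0.02 -0.1 0.1;0 0 0 0 0.02 -0.3 0.1;0 0 0 0 0.02 -0.5 0.1;0 0 0 0 -0.2 -0.7 0.1;0 0 0 0 -0.45 -0.7 0.1;0 0 0 0 -0.7 -0.7 0.1;0 0 0 0 -0.7 -0.7 0.1")

```text
time: 21.28
eef_pos: [0.4122, -0.0764, 0.3858]
tcp_rot: [0.754, 0.657, 0.002, 0.004]
contact_force: [0.6, 0.0, -0.5]
opening: 0.552
finger_force: 0.0
```

Run:
```python
from h import *
rep()
s,t=cam("side"),cam("top")
a=cv2.resize(s["image"][120:260,265:425],(480,420),interpolation=cv2.INTER_CUBIC)
b=cv2.resize(t["image"][130:270,270:376],(318,420),interpolation=cv2.INTER_CUBIC)
cv2.imwrite("pics/fin.png",np.hstack([a,b])[:,:,::-1])
```

```text
t 21.27 grasp comp [-0.1918  0.0016  0.3908] F [ 0.6  0.  -0.5] open 0.552 ff 0.0 q [-0.43 -0.39  1.97 -0.    1.55 -0.29]
```

View pics/fin.png

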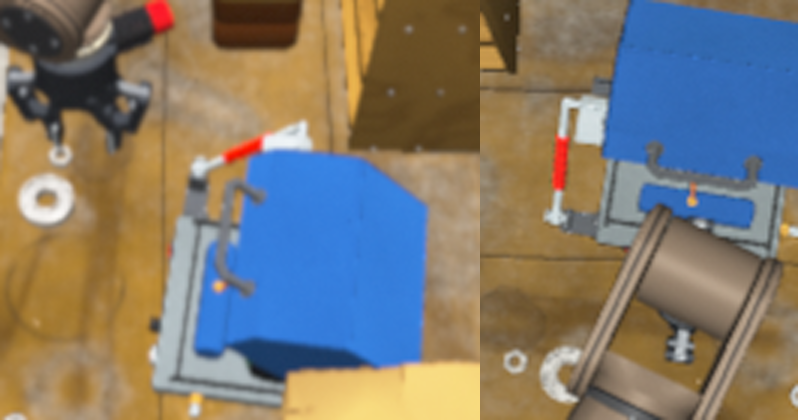

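The hood stays up on the rod with the gripper clear, and its edges are at the same pixels as before release. The handle is at side crop (226,238) and top crop (704,180).

Run:
```python
from h import *
s,t=cam("side"),cam("top")
p=tri(s,[(265+226/3-.3,120+235/3-.3)],t,[(270+(704-480)/3-.3,130+180/3-.3)])[0];c=C(p[:3])
print(p[3],c.round(4),handle(.785).round(4),"hood deg",np.degrees(np.arctan2(c[2]-.045,.11-c[0])-HA))
for c_,bx in((s,(310,130,390,200)),(t,(280,135,320,225))):
    m=red(c_,bx);n,l,stt,ce=cv2.connectedComponentsWithStats(m);i=1+np.argmax(stt[1:,4]);print(ce[i])
print(ctrl.sign_off())
```

```text
0.00025784070453057945 [-0.0452 -0.0049  0.2245] [-0.0492  0.      0.2436] hood deg 42.8330453274282
[345.65384615 169.61538462]
[296.32876712 183.57534247]
the job is handed in; nothing more can be done
None
```

The job is handed in at about 21 s of the 72 s: the hood went back to its stop, the rod was swung up, and the hood now rests on it with the gripper clear. The gripper's travel put the hood at about 45°, though a rough camera check read 43°. The bracket hides the tip, so I couldn't see it fully home, and the verdict was not shown.

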